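Load a bracket test hanger with staggered slotted weights

ROBOT

A 7-joint arm with a two-finger parallel gripper is mounted at the origin on the work surface. World frame = base frame: x ahead of the robot, y to its left, z up, the work surface at z = 0. Lengths are in m, angles in rad, forces in N, time in s.
With the tool pointing down it reaches from about 0.4 to 0.85 m from the base axis. Payload 4.5 kg.
Tool frame: the origin (TCP) lies on the centre line of the jaws, within the pads' length; the fingertips stand 17 mm ahead of it and the grasp point (between the pads) lies 2 mm behind it (r.tip_reach is the distance from the TCP to the fingertips, in m); z points along the fingers, y is the line along which they close (so a half turn about z gives the same grasp; the last joint's range is limited). The gripper opens to 88 mm and grips with 3 to 60 N. Pads are 18 mm wide; open, the fingers measure 123 mm over their backs; the gripper's body (75 mm by 187 mm) begins 45 mm behind the grasp point.
Start: joints at [-1.075, 0.689, -0.195, 1.565, 0.157, 0.902, -0.215], TCP at [0.278, 0.56, 0.256] pointing down, gripper open.
Joint ranges: [-3.01, 3.01], [-0.46, 2.08], [-1.47, 1.51], [0.13, 2.56], [-1, 4.14], [0.04, 2.09], [-2.66, 2.66]. Speed limits (rad/s): [2.57, 2.57, 3.14, 3.14, 3.14, 3.14, 3.14].

INTERFACE

Orientations are given as a unit quaternion [x, y, z, w].
In Python, from plant import r gives the robot as it stands.
- The arm moves only by the tool step_arm, never from a script. Its argument "steps" is a list of rows, each a list of 7 numbers: the shift along the tool's x, y, z in cm, then the turn, a rotation vector about the tool's x, y, z in degrees, then the gripper's target within -1 to 1 (shut at 1, half-way at 0, fully open at -1). A call has 1 to 8 rows; each row shifts and turns the commanded pose from where the row before left it, along the tool's axes as they then stand; what a row does not reach is not made up. A row lasts 1/8 s, in which the tool goes at most 62.5 mm and 10.7 degrees, less where a joint would pass 70% of its speed; a pose out of reach is approached as far as the arm can. A call with a gripper value outside its range is refused whole. The fingers move at their own pace and stop on an object; "force" is the grip in N (left out, the last holds). Time passes only in rows, so rows that do not move let the fingers close. It gives the time, the measured TCP pose, the force, the opening and the grip force at its end, in the units of the state.
- r.get_state(): the state, without advancing time (a new reading comes with each control period).
- r.snapshot(name): name is "side" or "top"; returns a dict with "pixels" (420x560x3 uint8, red, green, blue), "fx", "fy", "cx", "cy" (pixels), "cam_to_world" (4x4, takes a point from camera to world coordinates). Camera axes: x right, y down, z forward; pixel columns grow to the right and rows downward; lengths in m; the calibration is good to about 2 mm. A picture is of the moment at which its call begins. There is no depth.
- r.finish_job(): hands the job in; it is judged then, once.
The state is a dict: "clock": time; "q": joint angles; "qd": joint speeds; "joint_torque": joint torques, N m; "tool_pos": TCP position; "eef_rot": TCP orientation; "contact_force": force on the tool from outside, world axes, zero at the start; "moment": the same for the moment, N m; "opening": opening from 0.0 (shut) to 1.0 (fully open); "finger_force": force on a finger pad.
Only numpy, scipy, OpenCV 4.12 (cv2) and the standard library are available. Lean on these libraries where they do the work, as an engineer would, in place of code of your own. Each camera call takes 0.05 s, during which the arm holds its last target. There are 200 camera calls.

TASK

Finish loading the bracket test: the weight hanger already carries one slotted disc, so slide the thick slotted disc from the bench onto its stem, and after that the thin one on top. Each disc must lie flat and centred on the stem with its slot pointing the opposite way from the disc beneath it, so that none can slide off. Leave the other things on the bench where they are.

Things in the scene. Friction and masses are not known exactly. Their poses are not given: they have to be found in the camera images.
- hanger_seat (a point): Weight hanger, fixed: dark steel plate 72 mm across with an upright stem, 8 mm in diameter, topped by a cap 26 mm across (wider than the slots). This point: stem axis at the plate's upper face, 100 mm above the bench; cap from 64 to 72 mm above it. The bracket that carries it reaches 180 mm along +x, lower than the plate; nothing else stands beside or above the plate.
- first_center (a point): The disc already on the hanger: steel disc 80 mm across, 14 mm thick, with two flats 62 mm apart (to grip; each 50 mm long) parallel to its slot. Slot 16 mm wide, from the rim to the middle; its round end is centred on the disc's axis. Flat on the plate, stem at the slot's end, slot pointing anywhere. This point: disc centre, half-way up; +x points out of the slot's mouth, z up, flats at y = +-31 mm. About 0.42 kg; loose.
- thick_center (a point): The thick slotted disc: steel disc 80 mm across, 24 mm thick, with two flats 62 mm apart (to grip; each 50 mm long) parallel to its slot. Slot 16 mm wide, from the rim to the middle; its round end is centred on the disc's axis. Flat on the bench, left or right of the hanger. This point: disc centre, half-way up; +x points out of the slot's mouth, z up, flats at y = +-31 mm. 0.6 to 0.8 kg.
- thin_center (a point): The thin slotted disc: steel disc 80 mm across, 14 mm thick, with two flats 62 mm apart (to grip; each 50 mm long) parallel to its slot. Slot 16 mm wide, from the rim to the middle; its round end is centred on the disc's axis. Flat on the bench, on the other side of the hanger. This point: disc centre, half-way up; +x points out of the slot's mouth, z up, flats at y = +-31 mm. 0.36 to 0.48 kg.
- thick_mouth (a point): Middle of the open mouth of the thick disc's slot, on its rim: 40 mm from its centre along its +x, half-way up.
- thin_mouth (a point): The same point of the thin disc.
- driver: Bystander: screwdriver, 200 mm long; lies on the bench, origin at its underside.
- wrench: Bystander: steel open-ended wrench, 170 mm long; lies on the bench, origin at its underside.
- tape: Bystander: yellow tape measure, 66 x 62 x 34 mm; lies on the bench, origin at its underside.
- cover: Bystander: round white plastic junction-box cover with a stepped top, 80 mm across, 22 mm high, no slot; lies on the bench, origin at its underside.
- offcut: Bystander: white plastic trunking offcut, open channel 120 x 40 x 25 mm; lies on the bench, origin at its underside.
- pencil: Bystander: flat yellow carpenter's pencil, 170 mm long; lies on the bench, origin at its underside.
- socket: Bystander: white wall socket, 85 x 85 x 40 mm; lies on the bench, origin at its underside.

How it is judged:
On the way:
1. the thick disc lies home on the hanger's first disc, its slot pointing the opposite way (horizontal distance between thick_center and hanger_seat below 0.01 m and z of thick_center in the frame of hanger_seat between 0.022 and 0.03 m and angle between thick_center's own z axis and vertical below 0.08 rad and x of thick_mouth in the frame of first_center below -0.024 m), for 0.2 s.
At the end, for the whole second after the job is handed in: First, thick and thin discs lie flat (0.08 rad) in that order up the stem, centres within 10 mm of its axis and 7, 26 and 45 mm (each within 4 mm) above the plate; thick and thin slots each point opposite to the disc beneath, within about 50 degrees (all of step 1 and horizontal distance between each of first_center, thin_center and hanger_seat below 0.01 m and z of first_center in the frame of hanger_seat between 0.003 and 0.011 m and angle between each of first_center, thin_center's own z axis and vertical below 0.08 rad and z of thin_center in the frame of hanger_seat between 0.041 and 0.049 m and x of thin_mouth in the frame of thick_center below -0.024 m); the robot touches nothing.
It fails at once if a bystander is pushed more than 40 mm from its place (distance of any of driver, wrench, tape, cover, offcut, pencil, socket from where it was at the start of the episode above 0.04 m).
It also fails if it takes over 69 s, if anything falls off the work surface, if the arm or the gripper's body presses on something with over 40 N, if the wrist force passes 120 N, or if a joint passes its speed limit or range.

## Working session

There is one attempt and no reset: what is moved stays moved. The work goes in short steps, Python scripts to look and compute and a tool call to move; the robot and the scene stay as the last step left them, time stands still between calls to the robot, and variables do not carry over. Pictures are saved under pics/ and viewed, at most 10 in all, crops included, and the job is handed in when it is done.

Besides the shell and the picture viewer there is one more tool, called after "Call:" as name([rows], argument=value, ...), one row to a line, values as JSON. step_arm: Moves the arm, as the interface text tells. Its arguments: {"type":"object","properties":{"steps":{"type":"array","items":{"type":"array","items":{"type":"number"}}},"force":{"type":"number"}},"required":["steps"]}

```bash
mkdir -p pics; ls; python3 - <<'E'
from plant import r
import cv2,numpy as np
for n in("top","side"):
    s=r.snapshot(n); cv2.imwrite(f"pics/{n}0.png",s["pixels"][:,:,::-1]); print(n,s["fx"],s["fy"],s["cx"],s["cy"],np.round(s["cam_to_world"],4).tolist())
st=r.get_state();print(st)
E
```

```text
pics
top 387.73970775018995 387.73970775018995 277.77320607446404 207.1856017145001 [[0.0233, -0.9907, 0.1341, 0.4124], [-0.9997, -0.0221, 0.0102, -0.0297], [-0.0071, -0.1343, -0.9909, 1.1526], [0.0, 0.0, 0.0, 1.0]]
side 516.6970483387013 516.6970483387013 274.54135387563724 211.1736229444146 [[0.9743, -0.1708, 0.1467, 0.3686], [-0.225, -0.7616, 0.6077, -0.7945], [0.0079, -0.6251, -0.7805, 1.0789], [0.0, 0.0, 0.0, 1.0]]
{'clock': 0.1, 'q': array([-1.07522113,  0.68987971, -0.19453593,  1.56621983,  0.1573141 ,
        0.9025111 , -0.21512415]), 'qd': array([-7.19610193e-05, -2.11797979e-03, -8.04436996e-04, -3.06457350e-03,
        5.07592268e-04, -7.51828548e-04,  9.78647125e-04]), 'joint_torque': array([-3.24471417e-03, -5.28502357e+01, -1.27130281e+00, -1.53835434e+01,
       -5.25160774e-02,  2.03685791e-03,  3.94266635e-05]), 'tool_pos': array([0.27825717, 0.55904648, 0.25500874]), 'eef_rot': array([ 2.28807193e-01,  9.73471422e-01, -8.02572076e-04, -1.25696940e-04]), 'contact_force': array([-0.24715158, -0.69170257,  0.2424003 ]), 'moment': array([-0.0364343 ,  0.01097996, -0.01491538]), 'finger_force': 0.0, 'opening': 1.0026253149706394}
```

View pics/top0.png

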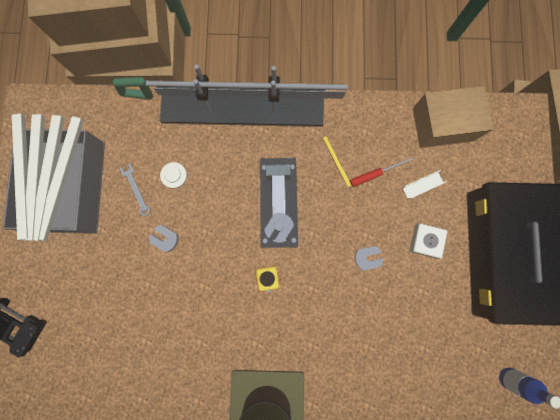

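View pics/side0.png

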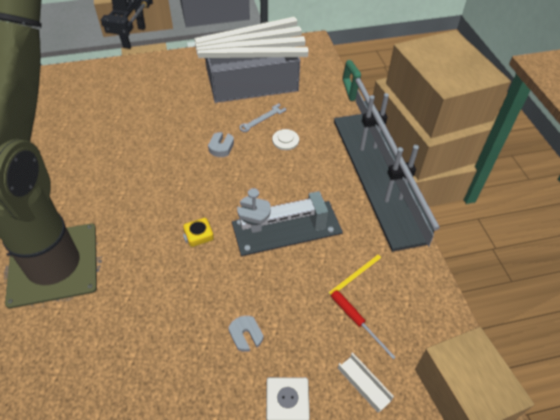

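The top view shows slotted discs at (163,238) and (369,259), with the hanger at (280,225). In the side view the discs are at (221,144) and (246,332), with the hanger cap near (253,195). I'll zoom in next.

```bash
cat > h.py <<'E'
import numpy as np,cv2
from plant import r
def ray(s,u,v):
    T=np.array(s["cam_to_world"]);d=T[:3,:3]@np.array([(u-s["cx"])/s["fx"],(v-s["cy"])/s["fy"],1]);return T[:3,3],d
def onz(s,u,v,z):
    o,d=ray(s,u,v);return o+d*(z-o[2])/d[2]
def proj(s,p):
    T=np.array(s["cam_to_world"]);c=T[:3,:3].T@(np.array(p)-T[:3,3]);return s["fx"]*c[0]/c[2]+s["cx"],s["fy"]*c[1]/c[2]+s["cy"]
def crop(s,u,v,h=22,k=9):
    u,v=int(u),int(v);return cv2.resize(s["pixels"][v-h:v+h,u-h:u+h,::-1],None,fx=k,fy=k,interpolation=cv2.INTER_CUBIC)
def tri(a,b):
    (o,d),(p,e)=a,b;d=d/np.linalg.norm(d);e=e/np.linalg.norm(e)
    x=np.linalg.lstsq(np.c_[d,-e],p-o,rcond=None)[0];return (o+d*x[0]+p+e*x[1])/2,np.linalg.norm(o+d*x[0]-p-e*x[1])
E
python3 - <<'E'
from h import *
t=r.snapshot("top");s=r.snapshot("side")
def lab(im,u,v,h=22,k=6):
    for i in range(0,2*h,10):
        cv2.putText(im,str(u-h+i),(i*k,10),0,.35,(0,0,255));cv2.putText(im,str(v-h+i),(0,i*k+10),0,.35,(0,0,255))
    return im
P=[[(t,163,238),(t,280,225),(t,369,259)],[(s,221,144),(s,253,207),(s,246,332)]]
cv2.imwrite("pics/z.png",np.vstack([np.hstack([lab(crop(*a,k=6),*a[1:]) for a in row]) for row in P]))
for a in P[0]+P[1]:
    S,u,v=a;print(u,v,S["pixels"][v-6:v+7:3,u-6:u+7:3].reshape(-1,3)[::4].tolist(), S["pixels"][v-20,u-20])
E
```

```text
163 238 [[190, 152, 119], [159, 164, 170], [161, 164, 171], [174, 137, 102], [158, 164, 169], [159, 161, 167], [160, 163, 170]] [175 137 102]
280 225 [[159, 161, 173], [155, 159, 170], [151, 157, 167], [159, 163, 175], [155, 161, 172], [92, 90, 92], [159, 162, 172]] [129 108  91]
369 259 [[155, 157, 168], [165, 163, 167], [166, 130, 97], [186, 145, 110], [156, 160, 170], [160, 164, 174], [157, 160, 171]] [177 139 104]
221 144 [[158, 169, 176], [158, 169, 176], [161, 161, 160], [157, 165, 168], [156, 167, 174], [140, 148, 154], [123, 130, 136]] [179 140  95]
253 207 [[156, 167, 174], [157, 169, 176], [146, 156, 162], [105, 107, 112], [141, 152, 158], [157, 168, 176], [158, 169, 176]] [172 135  93]
246 332 [[156, 167, 175], [155, 166, 173], [152, 162, 169], [164, 132, 99], [168, 153, 139], [155, 166, 173], [122, 118, 116]] [170 133  91]
```

View pics/z.png

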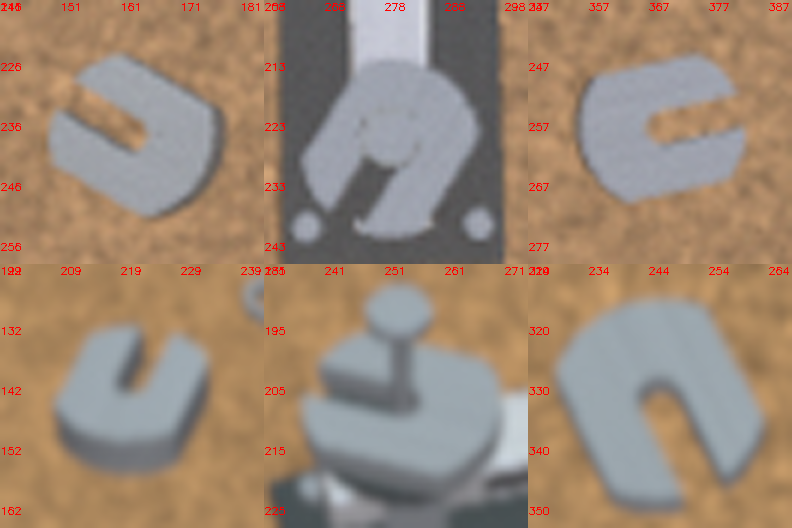

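Left disc (top 135,235; side 131,144) shows a tall side wall, so it is the thick one. The right disc is the thin one. The first disc's slot points to lower left in the top view.

```bash
cat >> h.py <<'E'
def disc(S,u,v,z,h=22,lo=132,hi=185):
    "top-face outline cast to height z: centre, slot yaw, sizes"
    u,v=int(u),int(v)
    im=cv2.resize(S["pixels"][v-h:v+h,u-h:u+h],None,fx=8,fy=8,interpolation=cv2.INTER_CUBIC).astype(int)
    m=((im[...,2]-im[...,0]>-8)&(im.min(2)>lo)&(im.max(2)<hi)).astype(np.uint8)
    m=cv2.morphologyEx(m,cv2.MORPH_OPEN,np.ones((9,9)))
    c=max(cv2.findContours(m,0,cv2.CHAIN_APPROX_NONE)[0],key=cv2.contourArea)[:,0]
    px=lambda q:np.array([onz(S,u-h+(a+.5)/8-.5,v-h+(b+.5)/8-.5,z)[:2] for a,b in q])
    w=px(c).astype(np.float32);box=cv2.minAreaRect(w*1000);bp=cv2.boxPoints(box)
    e=[bp[1]-bp[0],bp[2]-bp[1]];L=max(e,key=np.linalg.norm);d=L/np.linalg.norm(L)
    mo=cv2.moments(c);cen=px([(mo['m10']/mo['m00'],mo['m01']/mo['m00'])])[0]
    ctr=np.array(box[0])/1000
    if (cen-ctr)@d>0:d=-d
    return np.round(ctr+.0004*-d*-1*-1,4),round(float(np.degrees(np.arctan2(d[1],d[0]))),1),np.round(sorted(box[1]),1)
E
python3 - <<'E'
from h import *
t=r.snapshot("top");s=r.snapshot("side")
for n,a,b,z in(("thick",(163,238),(221,144),.024),("thin",(369,259),(246,332),.014),("first",(280,225),(253,207),.114)):
    print(n,disc(t,*a,z),disc(s,*b,z,lo=145,hi=190))
# cap centre
a=tri(ray(t,277.7,224.5),ray(s,252,192));print("cap",a, onz(t,277.7,224.5,.172),onz(s,252,192,.172))
E
```

```text
thick (array([0.4666, 0.3135]), 61.5, array([61.3, 76.5])) (array([0.4709, 0.3164]), 60.5, array([60.6, 73.4]))
thin (array([ 0.4234, -0.2847]), -76.1, array([60.9, 77.3])) (array([ 0.4281, -0.2841]), -75.5, array([60.2, 75.5]))
first (array([ 0.4994, -0.0228]), 153.4, array([64.3, 78.8])) (array([ 0.5064, -0.0292]), -160.3, array([59.4, 77.2]))
cap (array([ 0.50093614, -0.02047141,  0.17091912]), np.float64(0.00016884024584718345)) [ 0.50075416 -0.02047613  0.172     ] [ 0.50086351 -0.02139195  0.172     ]
```

```bash
sed -i 's/>-8)&/>-35)\&/; s/ctr+.0004\*-d\*-1\*-1/ctr/' h.py
python3 - <<'E'
from h import *
t=r.snapshot("top");s=r.snapshot("side")
for n,a,b,z in(("thick",(163,238),(221,144),.024),("thin",(369,259),(246,332),.014),("first",(280,225),(253,207),.114)):
    print(n,disc(t,*a,z,lo=132),disc(s,*b,z,lo=137,hi=190))
for h,f in(("slotend thick",((164,238),(219.3,141.5))),):
    print(h,tri(ray(t,*f[0]),ray(s,*f[1])))
# first-disc flats, top view: image lines read from the crop (/6 + origin)
for (a,b),(c,d) in (((360,65),(302,160)),((480,130),(425,220)),((362,165),(330,210))):
    f=lambda x,y:onz(t,258+(x-264)/6,203+y/6,.114)
    v=f(c,d)-f(a,b);print("yaw",np.degrees(np.arctan2(v[1],v[0])))
E
```

```text
thick (array([0.4666, 0.3148]), 60.8, array([62.9, 78. ])) (array([0.4711, 0.317 ]), 61.4, array([63.3, 77.5]))
thin (array([ 0.4237, -0.2857]), -76.5, array([63.3, 78.7])) (array([ 0.4278, -0.2846]), -75.3, array([62.7, 78.5]))
first (array([ 0.4991, -0.0225]), 153.3, array([64.3, 78.7])) (array([ 0.5061, -0.0291]), -160.7, array([62.4, 79.8]))
slotend thick (array([0.46688679, 0.30859054, 0.03214157]), np.float64(0.00023297281625216245))
yaw 150.1413661242932
yaw 149.7444328510312
yaw 145.97698024981506
```

Call:
step_arm([
  [-4.65,-2.2,0,0,0,0,-1],
  [-4.65,-2.2,0,0,0,0,-1],
  [-4.65,-2.2,0,0,0,0,-1],
  [-4.65,-2.2,0,0,0,0,-1],
  [-4.65,-2.2,0,0,0,0,-1],
  [-4.65,-2.2,0,0,0,0,-1],
  [0,0,0,0,0,-10,-1],
  [0,0,0,0,0,-10,-1],
], force=40)

```text
clock: 1.4
tool_pos: [0.4701, 0.3162, 0.2558]
eef_rot: [0.055, 0.999, -0.0, 0.0]
contact_force: [0.1, -0.1, 0.1]
opening: 0.999
finger_force: 0.0
```

Call:
step_arm([
  [0,0,2,0,0,-10,-1],
  [0,0,2,0,0,-10,-1],
  [0,0,2,0,0,-10,-1],
  [0,0,2,0,0,-10,-1],
  [0,0,2,0,0,-10,-1],
  [0,0,2,0,0,-10,-1],
  [0,0,0,0,0,-7.5,-1],
  [0,0,0,0,0,0,-1],
])

```text
clock: 2.4
tool_pos: [0.4696, 0.317, 0.1355]
eef_rot: [-0.507, 0.862, 0.0, -0.0]
contact_force: [0.2, 0.3, -0.8]
opening: 0.998
finger_force: 0.0
```

```bash
cat >> h.py <<'E'
from scipy.spatial.transform import Rotation as Ro
def delta(x,y,z,yaw):
    "shift in tool axes (cm) and tool-z turn (deg) to pose; tool down, tool x at yaw"
    s=r.get_state();R=Ro.from_quat(s["eef_rot"]);d=R.inv().apply(np.array([x,y,z])-s["tool_pos"])*100
    G=Ro.from_matrix(np.c_[[np.cos(yaw),np.sin(yaw),0],[np.sin(yaw),-np.cos(yaw),0],[0,0,-1]])
    X=R.as_matrix()[:,0]
    print("t",round(s["clock"],2),"pos",np.round(s["tool_pos"],4),"yaw",round(float(np.degrees(np.arctan2(X[1],X[0]))),1),"shift",np.round(d,2),"turn",np.round((R.inv()*G).as_rotvec(degrees=True),1),"q7",round(s["q"][6],2),"open",round(s["opening"],3),"F",np.round(s["contact_force"],1),"M",np.round(s["moment"],2))
E
python3 -c "
from h import *
delta(.469,.316,.020,np.radians(241))"
```

```text
t 2.4 pos [0.4696 0.317  0.1355] yaw -119.1 shift [ 0.12 -0.   11.55] turn [ 0.   0.  -0.1] q7 1.32 open 0.998 F [ 0.2  0.3 -0.8] M [ 0.07  0.07 -0.  ]
```

Call:
step_arm([
  [0.1,0,3,0,0,0,-1],
  [0,0,3,0,0,0,-1],
  [0,0,2.5,0,0,0,-1],
  [0,0,1.5,0,0,0,-1],
  [0,0,1,0,0,0,-1],
  [0,0,0.5,0,0,0,-1],
  [0,0,0,0,0,0,-1],
  [0,0,0,0,0,0,0.5],
])

```text
clock: 3.4
tool_pos: [0.4692, 0.3165, 0.0213]
eef_rot: [-0.508, 0.862, 0.0, 0.001]
contact_force: [0.1, 0.7, -0.6]
opening: 0.908
finger_force: 0.0
```

Call:
step_arm([
  [0,0,0,0,0,0,1],
  [0,0,0,0,0,0,1],
  [0,0,0,0,0,0,1],
  [0,0,0,0,0,0,1],
  [0,0,0,0,0,0,1],
  [0,0,0,0,0,0,1],
], force=50)

```text
clock: 4.15
tool_pos: [0.4692, 0.3162, 0.021]
eef_rot: [-0.508, 0.861, -0.0, 0.0]
contact_force: [0.6, -0.8, 5.9]
opening: 0.698
finger_force: 50.0
```

```bash
python3 -c "
from h import *
delta(.469,.316,.020,np.radians(241))
t=r.snapshot('top');s=r.snapshot('side')
cv2.imwrite('pics/g.png',np.hstack([crop(t,163,238,30,6),crop(s,221,144,30,6)]))"
```

```text
t 4.15 pos [0.4692 0.3162 0.021 ] yaw -119.0 shift [0.03 0.01 0.1 ] turn [-0.  0.  0.] q7 1.17 open 0.698 F [ 0.6 -0.8  5.9] M [-0.08  0.03 -0.01]
```

View pics/g.png

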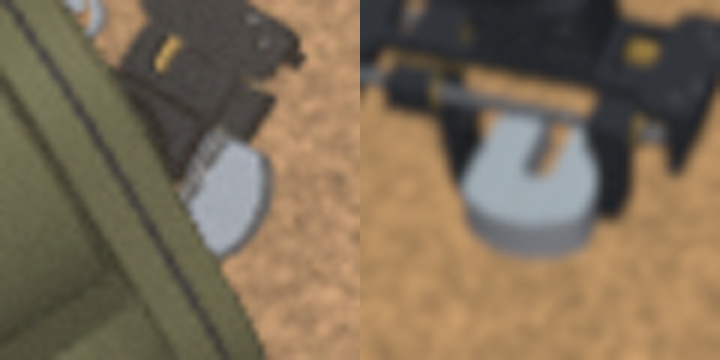

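Grasp is good: opening 0.698, about 61.5 mm, which matches the flats at 62 mm. The side view shows the disc held flat with its slot at (540,140) in the crop.

Call:
step_arm([
  [0,0,-1,0,0,0,1],
  [0,0,-3,0,0,0,1],
  [0,0,-4,0,0,0,1],
  [0,0,-4,0,0,0,1],
  [0,0,-2,0,0,0,1],
  [0,0,0,0,0,6,1],
  [0,0,0,0,0,10,1],
  [0,0,0,0,0,10,1],
])

```text
clock: 5.25
tool_pos: [0.4678, 0.3151, 0.1599]
eef_rot: [-0.298, 0.954, -0.0, -0.002]
contact_force: [-0.7, 0.1, -6.5]
opening: 0.701
finger_force: 50.0
```

Call:
step_arm([
  [0,0,0,0,0,10,1],
  [0,0,0,0,0,10,1],
  [0,0,0,0,0,10,1],
  [0,0,0,0,0,10,1],
  [0,0,0,0,0,10,1],
  [0,0,0,0,0,10,1],
  [0,0,0,0,0,6,1],
  [0,0,0,0,0,0,1],
])

```text
clock: 6.25
tool_pos: [0.4677, 0.3158, 0.16]
eef_rot: [0.266, 0.964, -0.001, -0.001]
contact_force: [-0.3, 0.1, -7.1]
opening: 0.698
finger_force: 50.0
```

```bash
python3 -c "
from h import *
delta(.4237,.0254,.160,np.radians(149))"
```

```text
t 6.25 pos [0.4677 0.3158 0.16  ] yaw 149.2 shift [-11.12 -27.19   0.05] turn [-0.1 -0.1  0.2] q7 0.17 open 0.698 F [-0.3  0.1 -7.1] M [-0.01 -0.08  0.  ]
```

Call:
step_arm([
  [-0.8,-2,0,0,0,0,1],
  [-1.8,-4.4,0,0,0,0,1],
  [-1.8,-4.4,0,0,0,0,1],
  [-1.8,-4.4,0,0,0,0,1],
  [-1.8,-4.4,0,0,0,0,1],
  [-1.8,-4.4,0,0,0,0,1],
  [-1.3,-3.2,0,0,0,0,1],
  [0,0,1.5,0,0,0,1],
])

```text
clock: 7.25
tool_pos: [0.4235, 0.0222, 0.1461]
eef_rot: [0.269, 0.963, -0.001, 0.0]
contact_force: [0.4, 1.5, -7.9]
opening: 0.697
finger_force: 50.0
```

Call:
step_arm([
  [0,0,0.5,0,0,0,1],
  [0,0,0,0,0,0,1],
  [0,0,0,0,0,0,1],
])

```text
clock: 7.62
tool_pos: [0.4245, 0.0266, 0.141]
eef_rot: [0.266, 0.964, 0.0, 0.0]
contact_force: [0.5, -0.1, -7.0]
opening: 0.697
finger_force: 50.0
```

```bash
python3 -c "
from h import *
delta(.5008,-.021,.140,np.radians(149))
t=r.snapshot('top');s=r.snapshot('side')
cv2.imwrite('pics/a.png',np.hstack([crop(t,275,235,40,5),crop(s,235,195,40,5)]))"
```

```text
t 7.62 pos [0.4245 0.0266 0.141 ] yaw 149.1 shift [-8.99 -0.17  0.1 ] turn [0.  0.  0.1] q7 0.48 open 0.697 F [ 0.5 -0.1 -7. ] M [-0.06 -0.1  -0.01]
```

View pics/a.png

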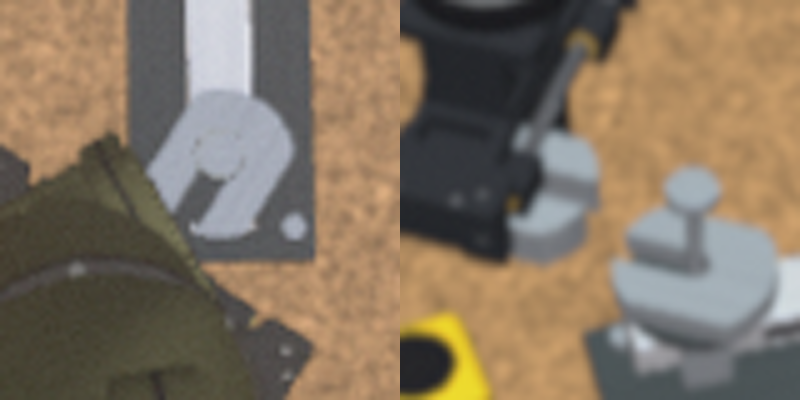

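The side view shows the thick disc held level (560,195 in the composite), clear of the stem with its mouth facing the stem at (695,235). The first disc is undisturbed. I'll approach slowly.

Call:
step_arm([
  [-1,-0.17,0,0,0,0,1],
  [-1.5,0,0,0,0,0,1],
  [-1.5,0,0,0,0,0,1],
  [-1,0,0,0,0,0,1],
  [-0.5,0,0,0,0,0,1],
  [-0.5,0,0,0,0,0,1],
  [0,0,0,0,0,0,1],
])

```text
clock: 8.6
tool_pos: [0.4749, -0.0065, 0.1407]
eef_rot: [0.267, 0.964, 0.0, -0.0]
contact_force: [0.3, 1.0, -7.8]
opening: 0.699
finger_force: 50.0
```

```bash
python3 -c "
from h import *
delta(.5008,-.021,.140,np.radians(149))
s=r.snapshot('side')
cv2.imwrite('pics/b.png',crop(s,250,200,30,12))"
```

```text
t 8.6 pos [ 0.4749 -0.0065  0.1407] yaw 149.0 shift [-2.97  0.09  0.07] turn [ 0. -0.  0.] q7 0.57 open 0.699 F [ 0.3  1.  -7.8] M [-0.02 -0.01 -0.  ]
```

View pics/b.png

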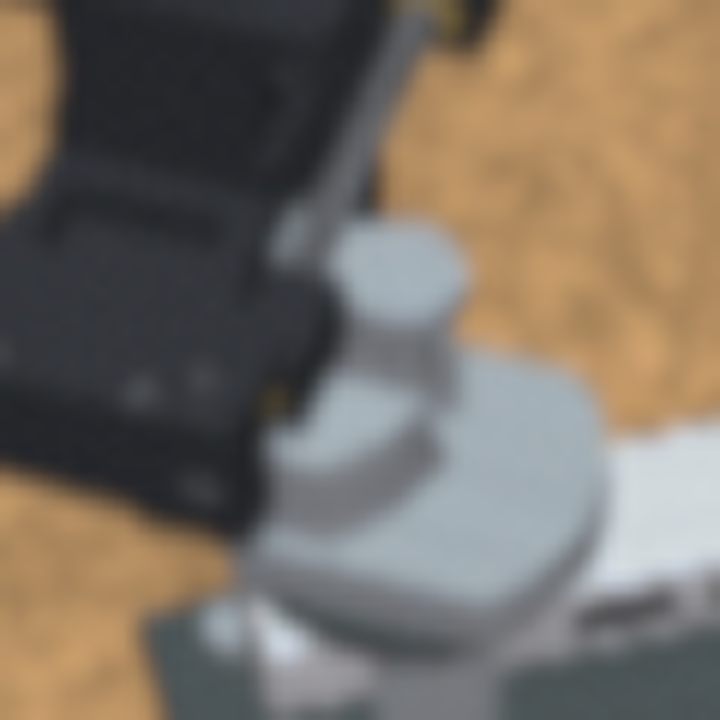

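The stem has entered the slot with no contact force: the near prong is in front of the stem at (430,410). Continuing.

Call:
step_arm([
  [-0.5,0.1,0,0,0,0,1],
  [-0.5,0,0,0,0,0,1],
  [-0.5,0,0,0,0,0,1],
  [-0.5,0,0,0,0,0,1],
  [-0.5,0,0,0,0,0,1],
  [-0.2,0,0,0,0,0,1],
  [0,0,0,0,0,0,1],
  [0,0,0,0,0,0,1],
])

```text
clock: 9.65
tool_pos: [0.4982, -0.0194, 0.1407]
eef_rot: [0.267, 0.964, 0.0, -0.0]
contact_force: [-0.1, -0.7, -7.5]
opening: 0.699
finger_force: 50.0
```

```bash
python3 -c "
from h import *
delta(.5008,-.021,.135,np.radians(149))"
```

```text
t 9.65 pos [ 0.4982 -0.0194  0.1407] yaw 149.1 shift [-0.31 -0.01  0.57] turn [-0.  -0.   0.1] q7 0.61 open 0.699 F [-0.1 -0.7 -7.5] M [-0.06 -0.   -0.05]
```

Call:
step_arm([
  [-0.2,0,0,0,0,0,1],
  [0,0,0.2,0,0,0,1],
  [0,0,0.1,0,0,0,1],
  [0,0,0.1,0,0,0,1],
  [0,0,0,0,0,0,1],
])

```text
clock: 10.28
tool_pos: [0.5001, -0.0205, 0.1366]
eef_rot: [0.267, 0.964, 0.0, -0.0]
contact_force: [0.8, -0.2, -7.7]
opening: 0.697
finger_force: 50.0
```

Call:
step_arm([
  [0,0,0.1,0,0,0,1],
  [0,0,0,0,0,0,1],
  [0,0,0,0,0,0,1],
])

```text
clock: 10.65
tool_pos: [0.5002, -0.0205, 0.1357]
eef_rot: [0.267, 0.964, 0.0, 0.0]
contact_force: [0.6, 0.9, -7.0]
opening: 0.698
finger_force: 50.0
```

```bash
python3 -c "
from h import *
delta(.5008,-.021,.135,np.radians(149))"
```

```text
t 10.65 pos [ 0.5002 -0.0205  0.1357] yaw 149.0 shift [-0.08 -0.01  0.07] turn [0. 0. 0.] q7 0.61 open 0.698 F [ 0.6  0.9 -7. ] M [ 0.   -0.02  0.07]
```

Call:
step_arm([
  [0,0,0.1,0,0,0,1],
  [0,0,0,0,0,0,1],
  [0,0,0,0,0,0,1],
])

```text
clock: 11.02
tool_pos: [0.5003, -0.0205, 0.135]
eef_rot: [0.267, 0.964, 0.0, 0.0]
contact_force: [-0.2, 0.0, -1.9]
opening: 0.7
finger_force: 50.0
```

Call:
step_arm([
  [0,0,0.1,0,0,0,1],
  [0,0,0,0,0,0,1],
  [0,0,0,0,0,0,1],
])

```text
clock: 11.4
tool_pos: [0.5003, -0.0205, 0.135]
eef_rot: [0.267, 0.964, -0.0, 0.001]
contact_force: [-2.3, -0.1, 10.1]
opening: 0.699
finger_force: 50.0
```

Call:
step_arm([
  [0,0,-0.1,0,0,0,0.2],
  [0,0,0,0,0,0,-0.2],
  [0,0,0,0,0,0,-1],
  [0,0,0,0,0,0,-1],
  [0,0,0,0,0,0,-1],
  [0,0,0,0,0,0,-1],
  [0,0,-1,0,0,0,-1],
  [0,0,-2,0,0,0,-1],
])

```text
clock: 12.4
tool_pos: [0.4998, -0.0205, 0.165]
eef_rot: [0.267, 0.964, -0.0, -0.001]
contact_force: [-1.1, 0.8, -0.7]
opening: 1.004
finger_force: 0.0
```

```bash
python3 -c "
from h import *
delta(.4258,-.285,.22,np.radians(104))"
```

```text
t 12.4 pos [ 0.4998 -0.0205  0.165 ] yaw 149.1 shift [ -7.25 -26.49  -5.49] turn [-0.1 -0.  45.1] q7 0.63 open 1.004 F [-1.1  0.8 -0.7] M [-0.05 -0.02 -0.01]
```

Call:
step_arm([
  [0,0,-3,0,0,0,-1],
  [0,0,-2.5,0,0,0,-1],
  [-0.7,-2.5,0,0,0,0,-1],
  [-1.45,-5.3,0,0,0,0,-1],
  [-1.45,-5.3,0,0,0,0,-1],
  [-1.45,-5.3,0,0,0,0,-1],
  [-1.45,-5.3,0,0,0,0,-1],
  [-0.75,-2.8,0,0,0,0,-1],
])

```text
clock: 13.4
tool_pos: [0.4244, -0.2885, 0.2202]
eef_rot: [0.269, 0.963, -0.001, 0.0]
contact_force: [1.5, 0.5, -0.5]
opening: 0.998
finger_force: 0.0
```

Call:
step_arm([
  [0,0,1,0,0,9,-1],
  [0,0,2,0,0,9,-1],
  [0,0,2,0,0,9,-1],
  [0,0,2,0,0,9,-1],
  [0,0,1,0,0,9,-1],
  [0,0,0,0,0,0,-1],
])

```text
clock: 14.15
tool_pos: [0.4259, -0.2847, 0.1396]
eef_rot: [0.615, 0.789, -0.0, -0.0]
contact_force: [0.1, -0.3, 0.7]
opening: 1.003
finger_force: 0.0
```

```bash
python3 -c "
from h import *
delta(.4258,-.285,.0195,np.radians(104))
s=r.snapshot('side');t=r.snapshot('top')
print(disc(t,280,225,.138))
cv2.imwrite('pics/c.png',np.hstack([crop(t,280,225,25,8),crop(s,252,205,25,8)]))"
```

```text
t 14.15 pos [ 0.4259 -0.2847  0.1396] yaw 104.2 shift [-3.000e-02 -1.000e-02  1.201e+01] turn [-0.  -0.   0.2] q7 0.6 open 1.003 F [ 0.1 -0.3  0.7] M [-0.09  0.03  0.  ]
(array([ 0.4937, -0.0232]), 94.4, array([12.9, 27.8]))
```

View pics/c.png

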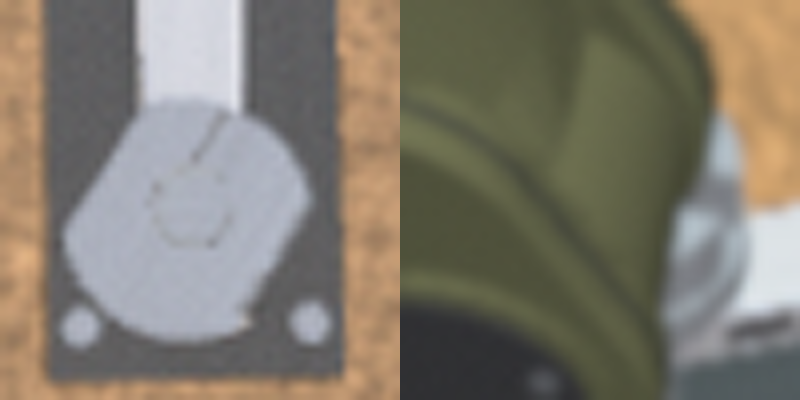

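The top view shows the thick disc concentric on the hanger, with the cap at (190,212) in the crop. Its slot is at upper right (210,140), opposite the first one. Now the thin disc.

Call:
step_arm([
  [0,0,3,0,0,0,-1],
  [0,0,3,0,0,0,-1],
  [0,0,2.5,0,0,0,-1],
  [0,0,2,0,0,0,-1],
  [0,0,1,0,0,0,-1],
  [0,0,0.5,0,0,0,-1],
  [0,0,0,0,0,0,-1],
  [0,0,0,0,0,0,0.5],
])

```text
clock: 15.25
tool_pos: [0.4264, -0.2853, 0.0203]
eef_rot: [0.615, 0.788, 0.0, 0.001]
contact_force: [-0.2, 0.2, -0.1]
opening: 0.908
finger_force: 0.0
```

Call:
step_arm([
  [0,0,0,0,0,0,1],
  [0,0,0,0,0,0,1],
  [0,0,0,0,0,0,1],
  [0,0,0,0,0,0,1],
  [0,0,0,0,0,0,1],
  [0,0,0,0,0,0,1],
])

```text
clock: 16.0
tool_pos: [0.4259, -0.2852, 0.02]
eef_rot: [0.615, 0.788, -0.0, 0.0]
contact_force: [0.1, 0.3, 4.9]
opening: 0.7
finger_force: 50.0
```

```bash
python3 -c "
from h import *
delta(.4258,-.285,.0195,np.radians(104))"
```

```text
t 16.0 pos [ 0.4259 -0.2852  0.02  ] yaw 104.0 shift [ 0.02 -0.01  0.05] turn [-0.  0.  0.] q7 0.57 open 0.7 F [0.1 0.3 4.9] M [-0.01  0.27 -0.04]
```

Call:
step_arm([
  [0,0,-1,0,0,0,1],
  [0,0,-3,0,0,0,1],
  [0,0,-4,0,0,0,1],
  [0,0,-4,0,0,0,1],
  [0,0,-4,0,0,5,1],
  [0,0,0,0,0,10,1],
  [0,0,0,0,0,10,1],
  [0,0,0,0,0,10,1],
])

```text
clock: 17.0
tool_pos: [0.4254, -0.2845, 0.1797]
eef_rot: [0.825, 0.564, -0.0, -0.001]
contact_force: [0.1, 0.3, -5.3]
opening: 0.699
finger_force: 50.0
```

Call:
step_arm([
  [0,0,0,0,0,10,1],
  [0,0,0,0,0,10,1],
  [0,0,0,0,0,10,1],
  [0,0,0,0,0,10,1],
  [0,0,0,0,0,10,1],
  [0,0,0,0,0,10,1],
  [0,0,0,0,0,10,1],
  [0,0,0,0,0,10,1],
])

```text
clock: 18.0
tool_pos: [0.4257, -0.2841, 0.1794]
eef_rot: [0.995, -0.098, -0.0, -0.001]
contact_force: [-0.6, 0.1, -4.1]
opening: 0.699
finger_force: 50.0
```

Call:
step_arm([
  [0,0,0,0,0,10,1],
  [0,0,0,0,0,0,1],
  [0,0,0,0,0,0,1],
])

```text
clock: 18.38
tool_pos: [0.4259, -0.2846, 0.1796]
eef_rot: [0.984, -0.18, -0.0, -0.0]
contact_force: [-0.5, -0.4, -4.6]
opening: 0.696
finger_force: 50.0
```

```bash
python3 -c "
from h import *
delta(.584,-.0527,.18,np.radians(-21))"
```

```text
t 18.38 pos [ 0.4259 -0.2846  0.1796] yaw -20.8 shift [  6.56 -27.29  -0.03] turn [-0.   0.   0.2] q7 -0.8 open 0.696 F [-0.5 -0.4 -4.6] M [ 0.03  0.17 -0.07]
```

Call:
step_arm([
  [0.6,-2.3,0,0,0,0,1],
  [1.1,-4.6,0,0,0,0,1],
  [1.1,-4.6,0,0,0,0,1],
  [1.1,-4.6,0,0,0,0,1],
  [1.1,-4.6,0,0,0,0,1],
  [1.1,-4.6,0,0,0,0,1],
  [0.46,-2,0,0,0,0,1],
  [0,0,1,0,0,0,1],
])

```text
clock: 19.38
tool_pos: [0.5858, -0.0522, 0.1696]
eef_rot: [0.984, -0.18, 0.001, -0.0]
contact_force: [-0.2, 0.2, -5.3]
opening: 0.695
finger_force: 50.0
```

Call:
step_arm([
  [0,0,0.7,0,0,0,1],
  [0,0,0,0,0,0,1],
  [0,0,0,0,0,0,1],
])

```text
clock: 19.75
tool_pos: [0.5845, -0.0549, 0.1629]
eef_rot: [0.983, -0.183, -0.0, 0.0]
contact_force: [0.0, 0.5, -4.5]
opening: 0.694
finger_force: 50.0
```

```bash
python3 -c "
from h import *
delta(.5003,-.0205,.163,np.radians(-21))
t=r.snapshot('top');s=r.snapshot('side')
cv2.imwrite('pics/d.png',np.hstack([crop(t,275,215,40,5),crop(s,265,195,40,5)]))"
```

```text
t 19.75 pos [ 0.5845 -0.0549  0.1629] yaw -21.1 shift [-9.1  -0.18 -0.01] turn [ 0.  -0.  -0.1] q7 -1.28 open 0.694 F [ 0.   0.5 -4.5] M [0.02 0.12 0.01]
```

View pics/d.png

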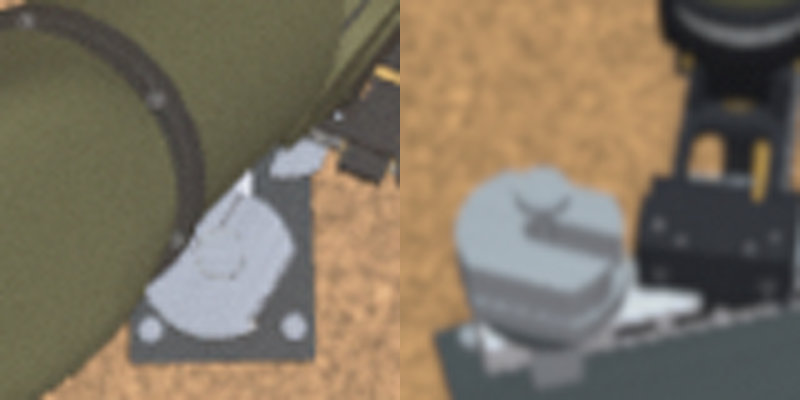

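The side view shows the stack on the hanger with the thick disc's slot to the right (580,235). The gripper is holding the thin disc clear on the +x side. Sliding it in.

Call:
step_arm([
  [-1,-0.18,0,0,0,0,1],
  [-1.5,0,0,0,0,0,1],
  [-1.2,0,0,0,0,0,1],
  [-0.8,0,0,0,0,0,1],
  [-0.5,0,0,0,0,0,1],
  [-0.5,0,0,0,0,0,1],
  [0,0,0,0,0,0,1],
])

```text
clock: 20.72
tool_pos: [0.534, -0.0322, 0.1627]
eef_rot: [0.983, -0.182, -0.0, -0.0]
contact_force: [0.4, -0.1, -3.8]
opening: 0.697
finger_force: 50.0
```

```bash
python3 -c "
from h import *
delta(.5003,-.0205,.163,np.radians(-21))
s=r.snapshot('side')
cv2.imwrite('pics/e.png',crop(s,265,195,30,12))"
```

```text
t 20.73 pos [ 0.534  -0.0322  0.1627] yaw -21.0 shift [-3.57  0.12 -0.03] turn [-0.  0.  0.] q7 -1.25 open 0.697 F [ 0.4 -0.1 -3.8] M [0.05 0.14 0.05]
```

View pics/e.png

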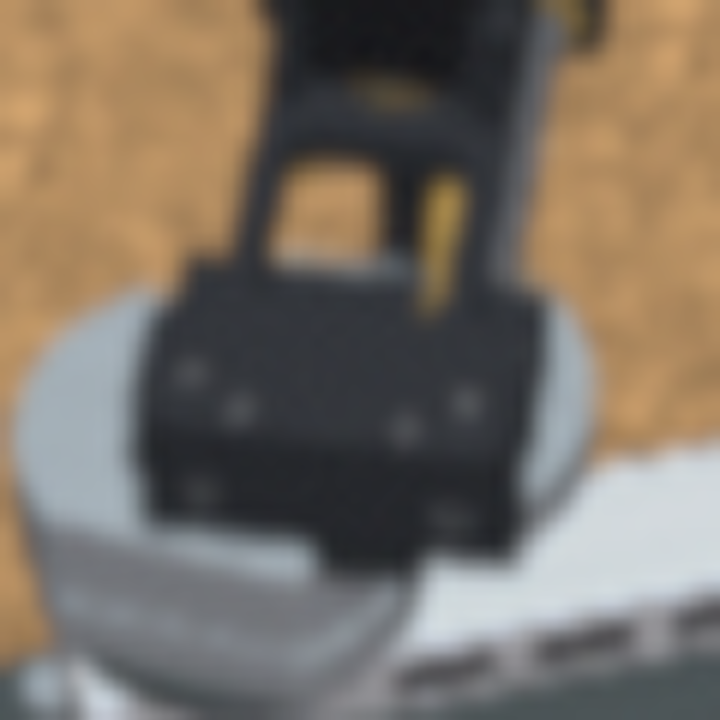

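The gripper hides the stem here (the disc's back rim shows at 570,400), so I'll go by force.

Call:
step_arm([
  [-0.4,0.1,0,0,0,0,1],
  [-0.4,0,0,0,0,0,1],
  [-0.4,0,0,0,0,0,1],
  [0,0,0,0,0,0,1],
  [0,0,0,0,0,0,1],
])

```text
clock: 21.4
tool_pos: [0.5228, -0.0289, 0.1628]
eef_rot: [0.983, -0.182, 0.0, -0.0]
contact_force: [-0.4, 0.3, -4.9]
opening: 0.696
finger_force: 50.0
```

Call:
step_arm([
  [-0.4,0,0,0,0,0,1],
  [-0.4,0,0,0,0,0,1],
  [-0.4,0,0,0,0,0,1],
  [-0.4,0,0,0,0,0,1],
  [-0.4,0,0,0,0,0,1],
  [0,0,0,0,0,0,1],
  [0,0,0,0,0,0,1],
])

```text
clock: 22.28
tool_pos: [0.5042, -0.0218, 0.1628]
eef_rot: [0.983, -0.182, 0.0, -0.0]
contact_force: [0.7, 0.1, -4.3]
opening: 0.697
finger_force: 50.0
```

```bash
python3 -c "
from h import *
delta(.5003,-.0205,.158,np.radians(-21))"
```

```text
t 22.27 pos [ 0.5042 -0.0218  0.1628] yaw -21.0 shift [-0.41  0.02  0.48] turn [-0. -0.  0.] q7 -1.23 open 0.697 F [ 0.7  0.1 -4.3] M [ 0.01  0.16 -0.02]
```

Call:
step_arm([
  [-0.35,0,0,0,0,0,1],
  [0,0,0.2,0,0,0,1],
  [0,0,0.1,0,0,0,1],
  [0,0,0.1,0,0,0,1],
  [0,0,0,0,0,0,1],
  [0,0,0,0,0,0,1],
])

```text
clock: 23.02
tool_pos: [0.5007, -0.0205, 0.1587]
eef_rot: [0.983, -0.182, 0.0, -0.0]
contact_force: [-0.2, 0.2, -4.5]
opening: 0.7
finger_force: 50.0
```

Call:
step_arm([
  [0,0,0.1,0,0,0,1],
  [0,0,0,0,0,0,1],
  [0,0,0,0,0,0,1],
])

```text
clock: 23.4
tool_pos: [0.5008, -0.0205, 0.158]
eef_rot: [0.983, -0.182, 0.0, -0.0]
contact_force: [-1.0, 0.3, 1.6]
opening: 0.696
finger_force: 50.0
```

Call:
step_arm([
  [0,0,0.05,0,0,0,1],
  [0,0,0,0,0,0,1],
  [0,0,0,0,0,0,1],
])

```text
clock: 23.78
tool_pos: [0.5008, -0.0205, 0.158]
eef_rot: [0.983, -0.182, 0.0, -0.0]
contact_force: [-2.3, 0.8, 8.2]
opening: 0.699
finger_force: 50.0
```

Landed at the expected height. Next: release, rise and move aside for a check.

Call:
step_arm([
  [0,0,-0.05,0,0,0,0.2],
  [0,0,0,0,0,0,-0.2],
  [0,0,0,0,0,0,-1],
  [0,0,0,0,0,0,-1],
  [0,0,0,0,0,0,-1],
  [0,0,0,0,0,0,-1],
  [0,0,-1,0,0,0,-1],
  [0,0,-3,0,0,0,-1],
])

```text
clock: 24.78
tool_pos: [0.5, -0.0204, 0.1978]
eef_rot: [0.983, -0.182, -0.001, 0.0]
contact_force: [-0.6, -0.7, 0.5]
opening: 1.002
finger_force: 0.0
```

Call:
step_arm([
  [0,0,-4,0,0,0,-1],
  [0,0,-3,0,0,0,-1],
  [0,-4,0,0,0,0,-1],
  [0,-5,0,0,0,0,-1],
  [0,-5,0,0,0,0,-1],
  [0,-5,0,0,0,0,-1],
  [0,-5,0,0,0,0,-1],
  [0,0,0,0,0,0,-1],
])

```text
clock: 25.78
tool_pos: [0.5868, 0.209, 0.2673]
eef_rot: [0.984, -0.178, -0.0, -0.001]
contact_force: [-0.8, -0.3, 0.5]
opening: 1.001
finger_force: 0.0
```

```bash
python3 -c "
from h import *
t=r.snapshot('top');s=r.snapshot('side')
print(disc(t,279,224,.152,hi=190),r.get_state()['tool_pos'])
cv2.imwrite('pics/f.png',np.hstack([crop(t,280,225,25,8),crop(s,252,205,25,8)]))"
```

```text
(array([ 0.4967, -0.0207]), -24.8, array([67. , 79.5])) [0.58626851 0.20328789 0.26797073]
```

View pics/f.png

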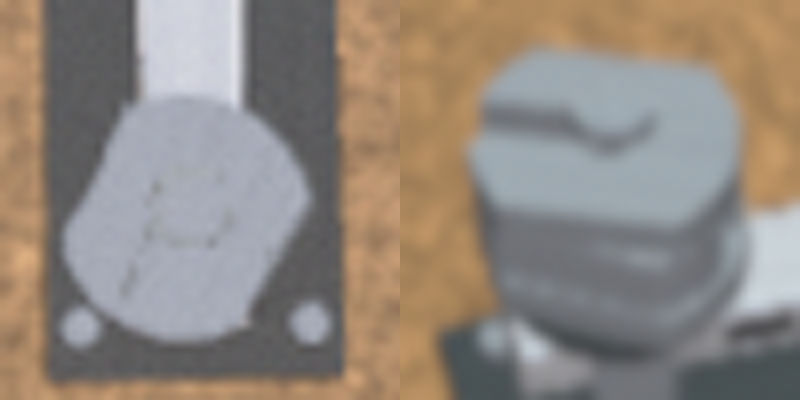

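The stack is flat and centred. The thin disc's slot points lower left (130,280) in the top view, opposite the thick disc's, and the cap is above its slot end. Handing in.

```bash
python3 -c "
from plant import r
print(r.finish_job())"
```

```text
the job is handed in; nothing more can be done
None
```

I loaded the thick disc and then the thin disc onto the hanger, both flat and centred with their slots alternating, and handed the job in at about 26 s of the 69 s allowed; the hand-in returned no verdict.

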